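# Feel a barrow wheel for play

### The job

Check the large wooden wheel for play on its axle: take its rim at the top and rock it fully over to the left, as the robot sees it, until it comes up against its stop, then fully over to the right. Leave it standing upright again and let go. Do not disturb the small wheel or the mallet.

Things in the scene. Friction and masses are not known exactly. Their poses are not given: they have to be found in the camera images.
- big_wheel (a joint): Sideways lean (rad) of the large solid pine wheel, 200 mm across, 24 mm thick (outer 30 mm of the faces bare), about the level x axis of big_axle. 0 = upright; positive = rim's top leans left as the robot sees it (+y of big_axle), negative = right. Hard stops at +0.26 and -0.26. No spring: light friction (1 to 2 N at the rim) keeps it where left. It also spins freely on its axle.
- big_axle (a point): Centre of the large wheel on its axle, 125 mm above the table; fixed, does not lean or spin. y = along the axle, to the robot's left; x = level, away from the robot; z up. Upright, the rim's top is 100 mm straight above this point. Stand screwed down: foot 200 x 136 mm, two cheeks 18 mm thick, 100 mm apart, beside the wheel, tops 160 mm above the table; the rim is free above them.
- small_rim (a point): Top of the rim of the small wheel (136 mm across, 24 mm thick), a bystander in a similar smaller stand; 160 mm above the table when upright. y = along its axle, z = away from the axle. It rocks as easily as the large one; leave it alone.
- mallet: Loose wooden joiner's mallet lying on the table, a bystander: head 75 x 120 x 55 mm, handle 26 mm wide; about 335 mm long along its x (head to +x). Origin on the table, on the handle's line, 100 mm from the head's centre.
There are look-alikes about, which are no part of the job. What is shaped like the part that bears big_wheel but black or turquoise is not meant.

How it is judged:
On the way, in this order (a step that is already met when the one before it is completed fails the run):
1. the large wheel is rocked over to the left, to its stop (value of joint big_wheel above 0.2 rad), for 0.1 s.
2. then it is rocked over to the right, to its stop (value of joint big_wheel below -0.2 rad), for 0.1 s.
At the end, for the whole second after the job is handed in: The large wheel has been rocked to the left (lean above 0.20 rad) and then to the right (below -0.20 rad), and now stands upright within 0.12 rad (12 mm at the rim), at rest; the small wheel's rim is within 12 mm and the mallet within 30 mm of where it was (value of joint big_wheel between -0.12 and 0.12 rad and velocity of joint big_wheel between -0.05 and 0.05 rad/s and distance of small_rim from where it was at the start of the episode below 0.012 m and distance of mallet from where it was at the start of the episode below 0.03 m); the robot touches nothing.
It fails at once if the small wheel is rocked (distance of small_rim from where it was at the start of the episode above 0.012 m).
It fails at once if the mallet is knocked about (distance of mallet from where it was at the start of the episode above 0.03 m).
It also fails if it takes over 42 s, if anything falls off the work surface, if the arm or the gripper's body presses on something with over 40 N, if the wrist force passes 120 N, or if a joint passes its speed limit or range.

### The arm

A 6-joint arm with a two-finger parallel gripper is mounted at the origin on the work surface. World frame = base frame: x ahead of the robot, y to its left, z up, the work surface at z = 0. Lengths are in m, angles in rad, forces in N, time in s.
With the tool pointing down it reaches from about 0.35 to 0.85 m from the base axis. Payload 8.1 kg.
Tool frame: the origin (TCP) lies midway between the tips of the shut fingers; the grasp point (between the pads) lies 19 mm behind it; z points along the fingers, y is the direction in which the jaws open and shut (so a half turn about z gives the same grasp; the last joint's range is limited). The gripper opens to 93 mm and grips with 3 to 60 N. Pads are 15 mm wide; open, the fingers measure 128 mm over their backs; the gripper's body (75 mm by 188 mm) begins 65 mm behind the grasp point.
Start: joints at [1.116, 0.13, 1.488, -0, 1.523, -0.085], TCP at [0.217, 0.559, 0.219] pointing down, gripper open.
Joint ranges: [-2.96, 2.96], [-0.89, 2.26], [0.02, 2.5], [-1.34, 4.48], [0, 2.73], [-2.66, 2.66]. Speed limits (rad/s): [2.39, 2.39, 2.79, 3.14, 3.14, 3.14].

### API

Orientations are given as a rotation vector (axis times angle).
In Python, from plant import robot, optics, ticket gives the robot as it stands.
- The arm moves only by the tool send_rows, never from a script. Its argument "targets" is a list of rows, each a list of 3 entries, a list of its own where there are three numbers: the opening, from -1 (shut) to 1 (fully open), then the shift along the tool's x, y, z in mm, then the turn about the tool's z in rad. A call has 1 to 12 rows; each row shifts and turns the commanded pose from where the row before left it, along the tool's axes as they then stand; what a row does not reach is not made up. A row lasts 1/10 s, in which the tool goes at most 50 mm and 8.59 degrees, less where a joint would pass 70% of its speed; a pose out of reach is approached as far as the arm can. A call with a gripper value outside its range is refused whole. The fingers move at their own pace and stop on an object; "newtons" is the grip in N (left out, the last holds). Time passes only in rows, so rows that do not move let the fingers close. It gives the time, the measured TCP pose, the force and the opening at its end, in the units of the state.
- robot.read_state(): the state, without advancing time (a new reading comes with each control period).
- optics.read_camera(name): name is "scene" or "top"; returns a dict with "color" (384x512x3 uint8, red, green, blue), "K" (3x3 intrinsics, pixels), "position" and "orientation" of the camera in the world. Camera axes: x right, y up, looking along -z (the intrinsics and any distortion apply to the point x, -y, -z); pixel columns grow to the right and rows downward; lengths in m; the calibration is good to about 2 mm. A picture is of the moment at which its call begins. There is no depth.
- ticket.close_job(): hands the job in, once; it reports no verdict.
Trained networks look in the newest picture that a camera, given by its name, has taken for a name from the list of things; names that differ only in an ending like _2 or _b are one class to them, and where a whole thing is asked for, a point or a joint stands for the part that bears it (a point fixed in the world has none). Each returns a list of dicts, best first, with "confidence" (0 to 1); they miss things now and then, are a little off and sometimes report something else, mostly with a low value. They report only what shows in the picture. A call takes as long as a camera call. They do not tell look-alikes from the thing itself.
- optics.cut_out(camera, name): "region" (384x512 bool, what is visible of it) and "point" ([column, row] in pixels, amid what is visible of it).
The state is a dict: "t": time; "q": joint angles; "dq": joint speeds; "joint_torque": joint torques, N m; "tool_pos": TCP position; "orientation": TCP orientation; "force": force on the tool from outside, world axes, zero at the start; "wrist_torque": the same for the moment, N m; "opening": finger opening in m.
Only numpy, scipy, OpenCV 4.12 (cv2) and the standard library are available. Lean on these libraries where they do the work, as an engineer would, in place of code of your own. Each camera call takes 0.05 s, during which the arm holds its last target.

## Working session

There is one attempt and no reset: what is moved stays moved. The work goes in short steps, Python scripts to look and compute and a tool call to move; the robot and the scene stay as the last step left them, time stands still between calls to the robot, and variables do not carry over. Pictures are saved under pics/ and viewed, and the job is handed in when it is done.

Besides the shell and the picture viewer there is one more tool, called after "Request:" by a JSON object that holds its "name" and its "arguments". send_rows: Moves the arm, as the interface text tells. Its arguments: {"type":"object","properties":{"targets":{"type":"array","items":{"type":"array"}},"newtons":{"type":"number"}},"required":["targets"]}

```bash
ls; mkdir -p pics
cat > h.py <<'E'
import numpy as np, cv2
from scipy.spatial.transform import Rotation as R
from plant import robot, optics, ticket
def snap(cam,fn=None):
    d=optics.read_camera(cam)
    if fn: cv2.imwrite(fn,cv2.cvtColor(d['color'],cv2.COLOR_RGB2BGR))
    return d
def rot(o):
    o=np.array(o,float)
    return o if o.shape==(3,3) else (R.from_rotvec(o).as_matrix() if o.size==3 else R.from_quat(o).as_matrix())
def ray(d,px):
    K=np.array(d['K']);v=np.linalg.inv(K)@[px[0],px[1],1.]
    v=rot(d['orientation'])@[v[0],-v[1],-v[2]]
    return np.array(d['position']),v
def atz(d,px,z):
    p,v=ray(d,px);return p+v*(z-p[2])/v[2]
def proj(d,X):
    c=rot(d['orientation']).T@(np.array(X,float)-d['position']); u=np.array(d['K'])@[c[0],-c[1],-c[2]]
    return u[:2]/u[2]
E
python3 - <<'E'
from h import *
for c in("scene","top"):
    d=snap(c,f"pics/{c}0.png");print(c,{k:v for k,v in d.items() if k!='color'})
    for n in("big_wheel","small_rim","mallet"):
        for r in optics.cut_out(c,n): print(n,round(r['confidence'],2),r['point'],r['region'].sum())
print(robot.read_state())
E
```

```text
pics
scene {'K': array([[373.36035006,   0.        , 253.07520813],
       [  0.        , 373.36035006, 192.91024565],
       [  0.        ,   0.        ,   1.        ]]), 'position': array([1.14147296, 0.60306196, 0.77203928]), 'orientation': array([0.49464056, 1.01093843, 2.01032657])}
big_wheel 0.92 [322.5, 300.2] 4182
big_wheel 0.89 [368.9, 174.7] 1857
big_wheel 0.74 [276.1, 211.9] 2525
big_wheel 0.66 [210.5, 123.2] 1338
small_rim 0.83 [168.3, 173.8] 929
mallet 0.89 [161.1, 270.2] 2606
top {'K': array([[490.01512317,   0.        , 268.21193441],
       [  0.        , 490.01512317, 189.16164439],
       [  0.        ,   0.        ,   1.        ]]), 'position': array([0.35071284, 0.07296838, 1.76189621]), 'orientation': array([ 0.06296244, -0.04378261, -1.57313773])}
big_wheel 0.75 [200.2, 272.7] 795
big_wheel 0.75 [379.8, 266.5] 1017
big_wheel 0.69 [242.2, 179.9] 687
big_wheel 0.65 [170.2, 127.6] 1130
small_rim 0.95 [349.7, 181.6] 455
mallet 0.95 [291.6, 105.2] 1338
{'t': 0.4, 'q': array([ 1.11560374e+00,  1.30514451e-01,  1.48837537e+00,  1.74355212e-06,
        1.52301321e+00, -8.53790423e-02]), 'dq': array([-0.00112388, -0.00162205, -0.00196662,  0.0005174 ,  0.00016995,
        0.00042088]), 'joint_torque': array([-8.36768231e-04, -5.58974826e+01, -4.91331124e+01,  7.66520225e-02,
        2.63713481e-02, -7.79379002e-05]), 'tool_pos': array([0.21679062, 0.55936561, 0.21847039]), 'orientation': array([-5.77581768e-01, -3.08795600e+00,  4.69104967e-04]), 'force': array([-0.30159808,  0.67623769, -0.41540165]), 'wrist_torque': array([-0.03916127,  0.02143086, -0.06867473]), 'opening': 0.09294533844917277}
```

View pics/scene0.png

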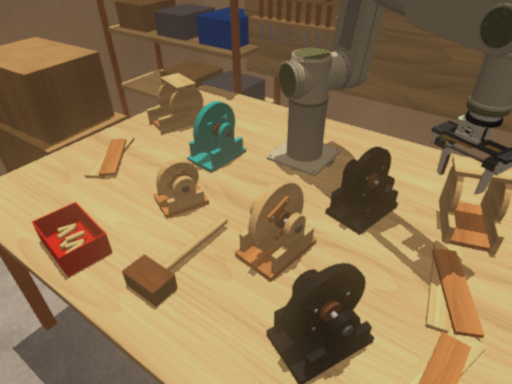

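View pics/top0.png

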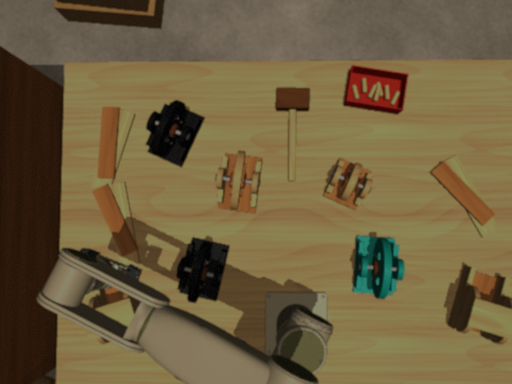

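Run:
```python
from h import *
d=snap("top");s=snap("scene")
rs=[r for r in optics.cut_out("top","big_wheel") if abs(r['point'][0]-242)<15 and abs(r['point'][1]-180)<20]
if rs: 
    m=rs[0]['region'];ys,xs=np.nonzero(m);print("bbox",xs.min(),xs.max(),ys.min(),ys.max(),cv2.minAreaRect(np.c_[xs,ys].astype(np.float32)))
for p in [(242,180),(242,152),(236,210)]: print(p,atz(d,p,.225),atz(d,p,.125))
a=cv2.resize(d['color'][130:230,195:395],None,fx=4,fy=4,interpolation=cv2.INTER_CUBIC)
b=cv2.resize(s['color'][175:280,220:330],None,fx=5,fy=5,interpolation=cv2.INTER_CUBIC)
cv2.imwrite("pics/a1.png",a[...,::-1]);cv2.imwrite("pics/b1.png",b[...,::-1])
```

```text
bbox 230 245 151 209 ((237.5, 180.0), (58.0, 15.0), 90.0)
(242, 180) [0.48451902 0.17409686 0.225     ] [0.49322528 0.18067691 0.125     ]
(242, 152) [0.57338217 0.1741882  0.225     ] [0.58787041 0.18077419 0.125     ]
(236, 210) [0.3901283  0.19283779 0.225     ] [0.39269291 0.20063723 0.125     ]
```

View pics/a1.png

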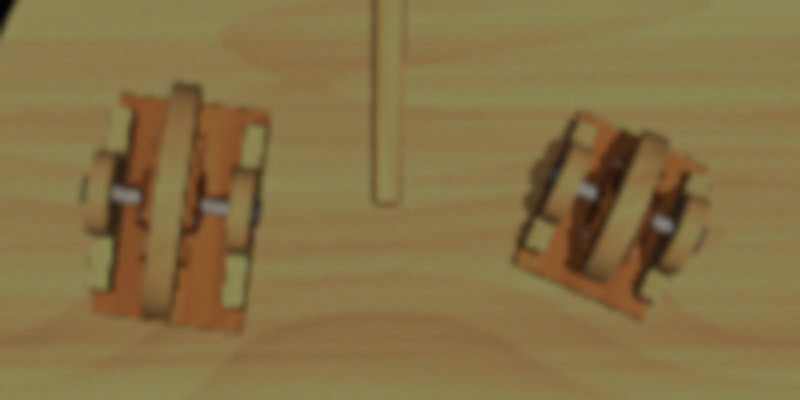

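View pics/b1.png

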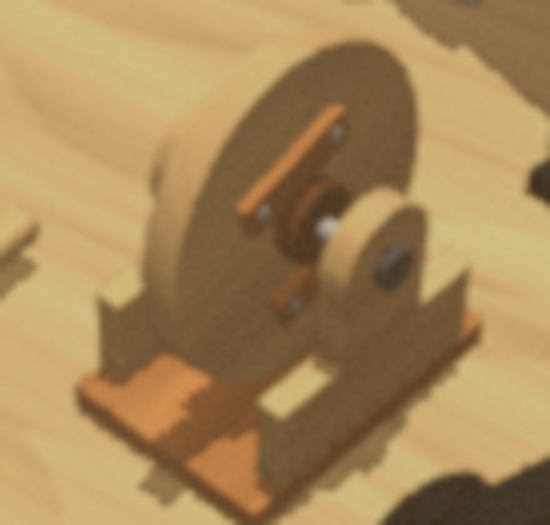

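```bash
cat > fit.py <<'E'
from h import *
from scipy.optimize import least_squares
def wheel(p,lean):
    x,y,yaw=p; Rm=R.from_euler('z',yaw).as_matrix()@R.from_euler('x',lean).as_matrix()  # +lean about x sends z to -y
    return np.array([x,y,.125]),Rm
def pts(p,lean,side,n=72):
    c,Rm=wheel(p,-0) if 0 else wheel(p,-lean); a=np.linspace(0,2*np.pi,n)
    return (c+(Rm@np.c_[.1*np.cos(a),np.full(n,side*.012),.1*np.sin(a)].T).T)
def mask(d,p,lean):
    P=np.array([proj(d,q) for s in(-1,1) for q in pts(p,lean,s)],np.float32)
    m=np.zeros((384,512),np.uint8);cv2.fillConvexPoly(m,cv2.convexHull(np.round(P*16).astype(np.int32)),1,shift=4);return m
E
python3 - <<'E'
from fit import *
out={}
for c,pt in(("top",(238,180)),("scene",(276,212))):
    d=snap(c); rs=[r for r in optics.cut_out(c,"big_wheel") if np.hypot(*(np.array(r['point'])-pt))<20]
    out[c]=(d,rs[0]['region'].astype(np.uint8) if rs else None)
    if rs:
        v=d['color'].copy(); v[rs[0]['region']]=v[rs[0]['region']]//2+np.array([0,120,0],np.uint8)
        x,y=pt; cv2.imwrite(f"pics/m_{c}.png",cv2.resize(v[y-60:y+70,x-60:x+60],None,fx=4,fy=4)[...,::-1])
import pickle;pickle.dump(out,open("o.pkl","wb"))
E
```

```text
(no output)
```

View pics/m_top.png

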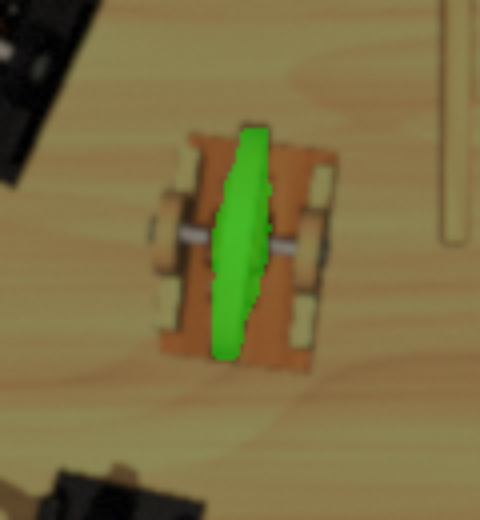

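View pics/m_scene.png

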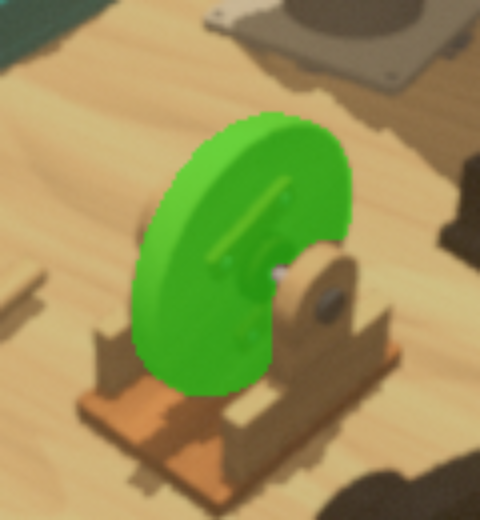

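```bash
cat > dofit.py <<'E'
from fit import *
import pickle
from scipy.optimize import minimize
o=pickle.load(open("o.pkl","rb"))
ig=np.zeros((384,512),bool); ig[206:,284:]=1   # cheek in scene
def cost(q,w=(1,1)):
    t=0
    for c,wt in zip(("top","scene"),w):
        d,m=o[c]
        g=cv2.GaussianBlur(mask(d,q[:3],q[3]).astype(float),(0,0),1)-cv2.GaussianBlur(m.astype(float),(0,0),1)
        if c=="scene": g[ig]=0
        t+=wt*(g**2).sum()
    return t
def go(w):
    b=None
    for l in(-.1,0,.1):
        r=minimize(cost,[.49,.19,-.14,l],args=(w,),method='Nelder-Mead',options=dict(initial_simplex=np.array([.49,.19,-.14,l])+np.r_[[np.zeros(4)],np.diag([.01,.01,.06,.08])],maxiter=300))
        if b is None or r.fun<b.fun:b=r
    return b
if __name__=="__main__":
    for w in((1,1),(1,0),(0,1)):
        b=go(w);print(w,b.x.round(4),b.fun)
E
python3 dofit.py
```

```text
(1, 1) [ 0.4959  0.1964 -0.1159 -0.0312] 87.37258539356667
(1, 0) [ 0.4914  0.1949 -0.1345 -0.0271] 36.56684401963055
(0, 1) [ 0.4971  0.1984 -0.1099 -0.0339] 21.259651240502013
```

```bash
cat > rel.py <<'E'
from h import *
import sys
T=np.array([float(a) for a in sys.argv[1:4]]);yaw=float(sys.argv[4]) if len(sys.argv)>4 else -.125
s=robot.read_state();M=rot(s['orientation'])
yd=np.array([-np.sin(yaw),np.cos(yaw),0]);v=M.T@yd
turn=np.arctan2(-v[0],v[1]);turn=(turn+np.pi/2)%np.pi-np.pi/2
print('t',s['t'],'tcp',s['tool_pos'].round(4),'toolx',M[:,0].round(3),'tooly',M[:,1].round(3),'toolz',M[:,2].round(3))
print('shift tool mm',(M.T@(T-s['tool_pos'])*1000).round(1),'turn',round(turn,4),'q',s['q'].round(3),'F',s['force'].round(2),'open',s['opening'])
E
python3 rel.py .494 .196 .34
```

```text
t 0.75 tcp [0.2169 0.5595 0.2187] toolx [-0.932  0.361 -0.   ] tooly [0.361 0.932 0.   ] toolz [ 0.  0. -1.]
shift tool mm [-389.8 -238.7 -121.3] turn -0.2448 q [ 1.116  0.13   1.488 -0.     1.523 -0.085] F [-0.    0.54  0.39] open 0.09277368460259205
```

Request:
{"name": "send_rows", "arguments": {"targets": [[1,[0,0,-40],0],[1,[0,0,-40],0],[1,[0,0,-41],0],[1,[-20,-12,0],0],[1,[-35,-22,0],0],[1,[-35,-22,0],0],[1,[-35,-22,0],0],[1,[-35,-22,0],0],[1,[-35,-22,0],0]]}}

```text
t: 1.65
tool_pos: [0.3553, 0.3738, 0.3398]
orientation: [0.577, 3.088, 0.001]
force: [1.3, 0.7, 0.4]
opening: 0.0928
```

Request:
{"name": "send_rows", "arguments": {"targets": [[1,[-35,-22,0],0],[1,[-35,-22,0],0],[1,[-35,-22,0],0],[1,[-35,-22,0],0],[1,[-35,-22,0],0],[1,[-20,-8,0],0],[1,[0,0,0],-0.12],[1,[0,0,0],-0.125],[1,[0,0,0],0],[1,[0,0,0],0]]}}

```text
t: 2.65
tool_pos: [0.4937, 0.1948, 0.3397]
orientation: [0.202, 3.135, 0.0]
force: [-0.8, 0.6, 0.2]
opening: 0.0932
```

```bash
python3 rel.py .494 .196 .30
python3 - <<'E'
from h import *
for c in("scene","top"): snap(c,f"pics/{c}2.png")
E
```

```text
t 2.65 tcp [0.4937 0.1948 0.3397] toolx [-0.992  0.128 -0.   ] tooly [0.128 0.992 0.   ] toolz [ 0.  0. -1.]
shift tool mm [-0.1  1.3 39.7] turn -0.0034 q [ 0.279 -0.075  1.479 -0.     1.737 -1.163] F [-0.78  0.63  0.17] open 0.0931553902551811
```

View pics/scene2.png

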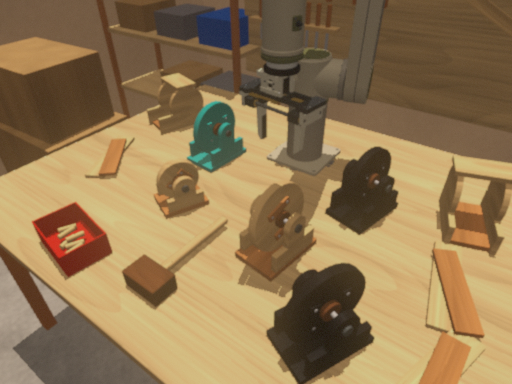

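Request:
{"name": "send_rows", "arguments": {"targets": [[1,[0,0,30],0],[1,[0,0,30],0],[1,[0,0,30],0],[1,[0,0,25],0],[1,[0,0,15],0],[1,[0,0,10],0],[1,[0,0,0],0]]}}

```text
t: 3.45
tool_pos: [0.4932, 0.1947, 0.1987]
orientation: [-0.196, -3.134, 0.001]
force: [-0.8, 0.2, -0.7]
opening: 0.0929
```

```bash
python3 rel.py .494 .196 .20
python3 - <<'E'
from h import *
d=snap("scene");t=snap("top")
print(proj(d,[.494,.196,.2]))
a=cv2.resize(d['color'][130:280,200:360],None,fx=4,fy=4);b=cv2.resize(t['color'][120:240,170:310],None,fx=4,fy=4)
cv2.imwrite("pics/a3.png",a[...,::-1]);cv2.imwrite("pics/b3.png",b[...,::-1])
E
```

```text
t 3.45 tcp [0.4932 0.1947 0.1987] toolx [-0.992  0.125  0.001] tooly [ 0.125  0.992 -0.001] toolz [-0.002 -0.    -1.   ]
shift tool mm [-0.6  1.4 -1.3] turn -0.0002 q [ 0.279 -0.047  1.707 -0.     1.483 -1.166] F [-0.84  0.16 -0.66] open 0.09287727909693277
[277.82392812 191.83743112]
```

View pics/a3.png

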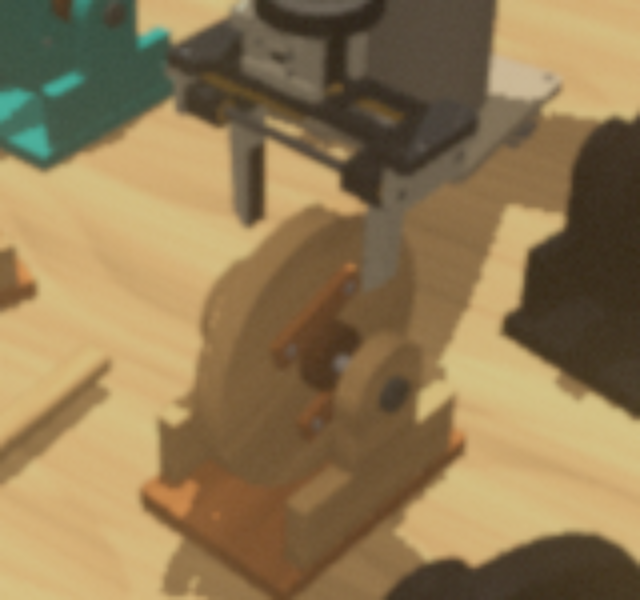

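Request:
{"name": "send_rows", "arguments": {"targets": [[-0.1,[0,1,0],0],[-0.1,[0,0,0],0],[-0.1,[0,0,0],0],[-0.1,[0,0,0],0],[-0.1,[0,0,0],0]], "newtons": 15}}

```text
t: 4.05
tool_pos: [0.4939, 0.1957, 0.1998]
orientation: [0.196, 3.135, 0.0]
force: [-0.2, -0.0, 0.1]
opening: 0.0576
```

Request:
{"name": "send_rows", "arguments": {"targets": [[-0.1,[0,5,0],0],[-0.1,[0,5,0],0],[-0.1,[0,5,0],0],[-0.1,[0,4,0],0],[-0.1,[0,3,0],0],[-0.1,[0,0,0],0]]}}

```text
t: 4.65
tool_pos: [0.4967, 0.2181, 0.1997]
orientation: [0.195, 3.135, 0.0]
force: [-0.1, -0.6, -0.1]
opening: 0.0416
```

Request:
{"name": "send_rows", "arguments": {"targets": [[-0.1,[0,2,0],0],[-0.1,[0,2,0],0],[-0.1,[0,1,0],0],[-0.1,[0,0,0],0]]}}

```text
t: 5.05
tool_pos: [0.4972, 0.2226, 0.1995]
orientation: [-0.196, -3.135, 0.0]
force: [0.3, -1.5, -0.5]
opening: 0.0419
```

```bash
python3 rel.py .494 .196 .20
python3 - <<'E'
from h import *
d=snap("scene");a=cv2.resize(d['color'][130:280,200:360],None,fx=4,fy=4)
cv2.imwrite("pics/a4.png",a[...,::-1])
E
```

```text
t 5.05 tcp [0.4972 0.2226 0.1995] toolx [-0.992  0.124  0.   ] tooly [ 0.124  0.992 -0.   ] toolz [-0. -0. -1.]
shift tool mm [ -0.1 -26.8  -0.5] turn 0.0003 q [ 0.327 -0.009  1.668  0.     1.482 -1.119] F [ 0.28 -1.53 -0.51] open 0.041921885815349745
```

View pics/a4.png

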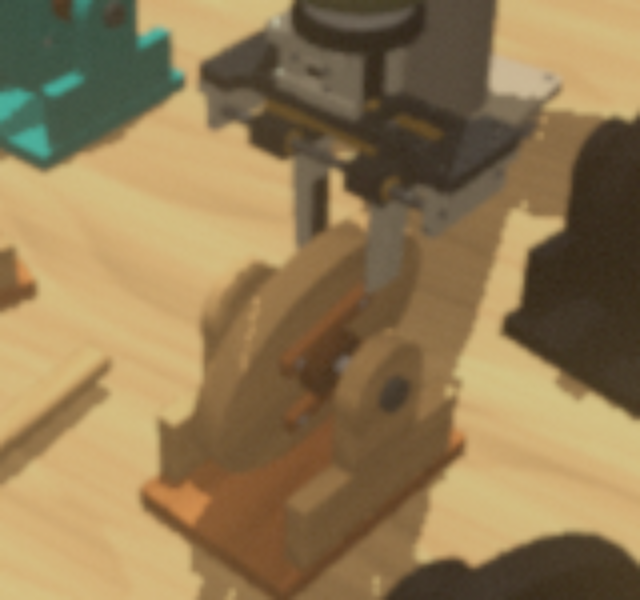

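Request:
{"name": "send_rows", "arguments": {"targets": [[-0.1,[0,2,0],0],[-0.1,[0,1,0],0],[-0.1,[0,0,0],0]]}}

```text
t: 5.4
tool_pos: [0.4975, 0.2256, 0.1995]
orientation: [-0.196, -3.135, 0.0]
force: [1.3, -1.2, -1.4]
opening: 0.0416
```

Request:
{"name": "send_rows", "arguments": {"targets": [[-0.1,[0,2,0],0],[-0.1,[0,0,0],0]]}}

```text
t: 5.6
tool_pos: [0.4977, 0.2271, 0.1994]
orientation: [-0.196, -3.135, 0.001]
force: [-1.1, -3.9, -0.8]
opening: 0.0422
```

Request:
{"name": "send_rows", "arguments": {"targets": [[-0.1,[0,1,0],0],[-0.1,[0,0,0],0]]}}

```text
t: 5.8
tool_pos: [0.4978, 0.2276, 0.1994]
orientation: [-0.196, -3.135, 0.003]
force: [-1.1, -7.2, -0.6]
opening: 0.0419
```

Request:
{"name": "send_rows", "arguments": {"targets": [[-0.1,[0,2,0],0],[-0.1,[0,0,0],0],[-0.1,[0,0,0],0]]}}

```text
t: 6.1
tool_pos: [0.4979, 0.2285, 0.1992]
orientation: [-0.197, -3.134, 0.006]
force: [-0.5, -10.6, 0.1]
opening: 0.0421
```

```bash
cat > look.py <<'E'
from h import *
import sys,pickle
from fit import mask
out={}
for c,pt in(("top",(238,180)),("scene",(276,212))):
    d=snap(c); rs=[r for r in optics.cut_out(c,"big_wheel") if np.hypot(*(np.array(r['point'])-pt))<25]
    print(c,len(rs)); 
    if not rs: continue
    m=rs[0]['region'].astype(float); res=[]
    K=np.ones((384,512));
    if c=="scene": K[206:,284:]=0
    ls=np.arange(-.3,.31,.02)
    for l in ls: res.append(((mask(d,(.494,.196,-.125),l)-m)**2*K).sum())
    i=np.argsort(res)[:3]; print(ls[i].round(2),np.array(res)[i])
    a=cv2.resize(d['color'][130:280,200:360],None,fx=4,fy=4);
    if c=="scene": cv2.imwrite(sys.argv[1],a[...,::-1])
s=robot.read_state();print(s['t'],s['tool_pos'].round(4),s['force'].round(1),s['opening'])
E
python3 look.py pics/a5.png
```

```text
top 1
[-0.1  -0.08 -0.12] [509. 516. 525.]
scene 1
[0.3  0.28 0.26] [304. 328. 363.]
6.3 [0.4979 0.2285 0.1992] [ -1.4 -11.4   0.1] 0.04162812037933667
```

View pics/a5.png

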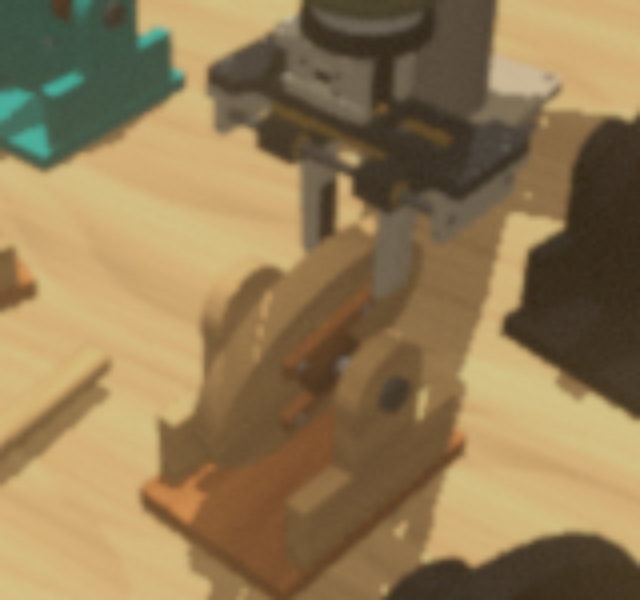

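Request:
{"name": "send_rows", "arguments": {"targets": [[-0.1,[0,-6,0],0],[-0.1,[0,-6,0],0],[-0.1,[0,-6,0],0],[-0.1,[0,-6,0],0],[-0.1,[0,-6,0],0],[-0.1,[0,-6,0],0],[-0.1,[0,-5,0],0],[-0.1,[0,-5,0],0],[-0.1,[0,-4,0],0],[-0.1,[0,-3,0],0],[-0.1,[0,-2,0],0],[-0.1,[0,0,0],0]]}}

```text
t: 7.5
tool_pos: [0.4913, 0.1756, 0.1996]
orientation: [-0.196, -3.135, 0.0]
force: [-0.1, -0.0, 0.7]
opening: 0.0422
```

Request:
{"name": "send_rows", "arguments": {"targets": [[-0.1,[0,-2,0],0],[-0.1,[0,0,0],0]]}}

```text
t: 7.7
tool_pos: [0.4911, 0.1737, 0.1995]
orientation: [-0.196, -3.135, 0.0]
force: [1.1, 1.1, 0.4]
opening: 0.0421
```

Request:
{"name": "send_rows", "arguments": {"targets": [[-0.1,[0,-2,0],0],[-0.1,[0,0,0],0]]}}

```text
t: 7.9
tool_pos: [0.4908, 0.1717, 0.1994]
orientation: [-0.196, -3.135, 0.0]
force: [1.0, 1.6, -0.2]
opening: 0.0417
```

Request:
{"name": "send_rows", "arguments": {"targets": [[-0.1,[0,-2,0],0],[-0.1,[0,-1,0],0],[-0.1,[0,0,0],0]]}}

```text
t: 8.2
tool_pos: [0.4904, 0.1692, 0.1994]
orientation: [-0.196, -3.135, -0.001]
force: [1.7, 3.5, -1.6]
opening: 0.042
```

Request:
{"name": "send_rows", "arguments": {"targets": [[-0.1,[0,-2,0],0],[-0.1,[0,0,0],0]]}}

```text
t: 8.4
tool_pos: [0.4902, 0.1682, 0.1994]
orientation: [-0.195, -3.135, -0.004]
force: [3.2, 9.6, -3.7]
opening: 0.0421
```

Request:
{"name": "send_rows", "arguments": {"targets": [[-0.1,[0,-1,0],0],[-0.1,[0,0,0],0]]}}

```text
t: 8.6
tool_pos: [0.4902, 0.1678, 0.1994]
orientation: [0.194, 3.135, 0.005]
force: [2.4, 11.6, -5.1]
opening: 0.0423
```

```bash
python3 look.py pics/a6.png;python3 rel.py .495 .2065 .1995
```

```text
top 1
[-0.08 -0.1  -0.06] [470. 475. 490.]
scene 1
[-0.2  -0.22 -0.18] [217. 223. 230.]
8.8 [0.4901 0.1678 0.1993] [ 2.6 11.5 -4.9] 0.04194950576335945
t 8.8 tcp [0.4901 0.1678 0.1993] toolx [-0.992  0.124  0.   ] tooly [0.124 0.992 0.003] toolz [ 0.     0.003 -1.   ]
shift tool mm [-0. 39. -0.] turn 0.0012 q [ 0.229 -0.084  1.741  0.003  1.483 -1.219] F [ 2.58 11.51 -4.93] open 0.04194950576335945
```

View pics/a6.png

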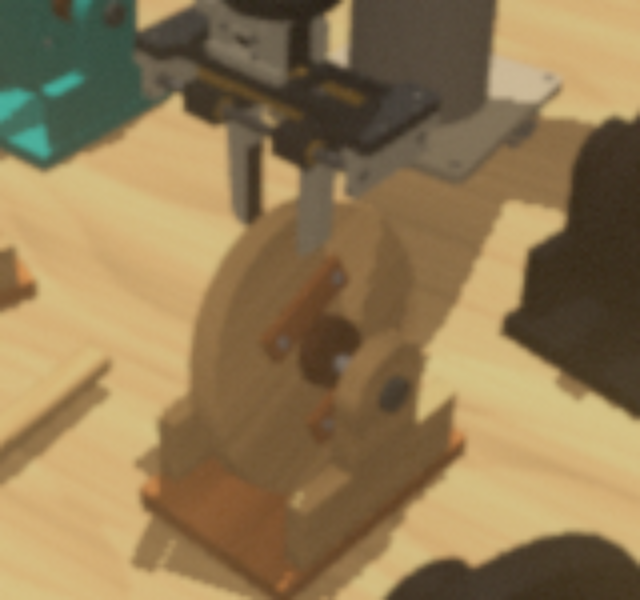

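Request:
{"name": "send_rows", "arguments": {"targets": [[-0.1,[0,5,0],0],[-0.1,[0,5,0],0],[-0.1,[0,5,0],0],[-0.1,[0,5,0],0],[-0.1,[0,5,0],0],[-0.1,[0,5,0],0],[-0.1,[0,5,0],0],[-0.1,[0,3,0],0],[-0.1,[0,2,0],0],[-0.1,[0,0,0],0],[-0.1,[0,0,0],0]]}}

```text
t: 9.9
tool_pos: [0.495, 0.2058, 0.1995]
orientation: [-0.196, -3.135, -0.0]
force: [0.0, -0.5, -0.1]
opening: 0.0418
```

```bash
python3 look.py pics/a7.png;python3 rel.py .494 .198 .1995
```

```text
top 1
[-0.08 -0.1  -0.06] [387. 396. 407.]
scene 1
[0.02 0.   0.04] [270. 277. 288.]
10.1 [0.495  0.2056 0.1995] [-0.2 -0.2  0.5] 0.04195486400068669
t 10.1 tcp [0.495  0.2056 0.1995] toolx [-0.992  0.125  0.   ] tooly [0.125 0.992 0.   ] toolz [-0.  0. -1.]
shift tool mm [ 0.1 -7.7  0. ] turn 0.0001 q [ 0.298 -0.033  1.692  0.     1.483 -1.148] F [-0.24 -0.2   0.54] open 0.04195486400068669
```

View pics/a7.png

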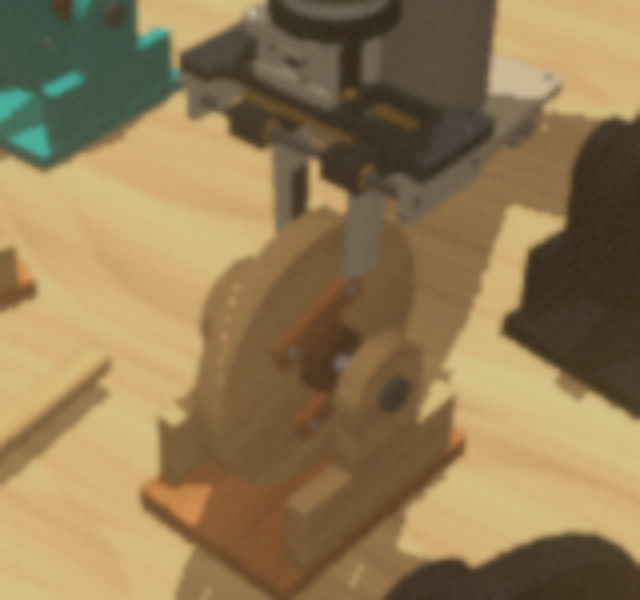

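Upright (about 0.02 rad, from the scene picture). I'll centre the gripper on it, open it and lift off.

Request:
{"name": "send_rows", "arguments": {"targets": [[-0.1,[0,-4,0],0],[-0.1,[0,-4,0],0],[1,[0,0,0],0],[1,[0,0,0],0],[1,[0,0,0],0],[1,[0,0,0],0],[1,[0,0,0],0],[1,[0,0,0],0]]}}

```text
t: 10.9
tool_pos: [0.4941, 0.1978, 0.1996]
orientation: [0.196, 3.135, 0.0]
force: [-0.4, -0.9, -0.3]
opening: 0.0853
```

Request:
{"name": "send_rows", "arguments": {"targets": [[1,[0,0,-10],0],[1,[0,0,-20],0],[1,[0,0,-30],0],[1,[0,0,-30],0],[1,[0,0,-30],0],[1,[0,0,0],0]]}}

```text
t: 11.5
tool_pos: [0.496, 0.1983, 0.326]
orientation: [0.195, 3.127, 0.005]
force: [-0.4, -0.2, 0.1]
opening: 0.093
```

Request:
{"name": "send_rows", "arguments": {"targets": [[1,[30,0,-10],0],[1,[40,0,0],0],[1,[40,0,0],0],[1,[20,0,0],0],[1,[0,0,0],0],[1,[0,0,0],0]]}}

```text
t: 12.1
tool_pos: [0.3652, 0.214, 0.3298]
orientation: [0.195, 3.135, 0.0]
force: [0.8, 0.5, -0.7]
opening: 0.0933
```

```bash
python3 look.py pics/a8.png
python3 - <<'E'
from h import *
snap("top","pics/top8.png")
for c in("scene","top"):
    snap(c)
    for n in("small_rim","mallet"):
        for r in optics.cut_out(c,n): print(c,n,round(r['confidence'],2),r['point'],r['region'].sum())
E
```

```text
top 1
[-0.16 -0.18 -0.14] [230. 232. 234.]
scene 1
[0.04 0.06 0.02] [127. 138. 145.]
12.3 [0.3657 0.2136 0.3293] [-0.2  0.1  0.1] 0.09278242604146927
scene small_rim 0.92 [169.6, 173.9] 893
scene mallet 0.86 [160.5, 270.3] 2418
top small_rim 0.85 [352.2, 180.2] 466
top mallet 0.96 [291.2, 103.5] 1185
```

View pics/a8.png

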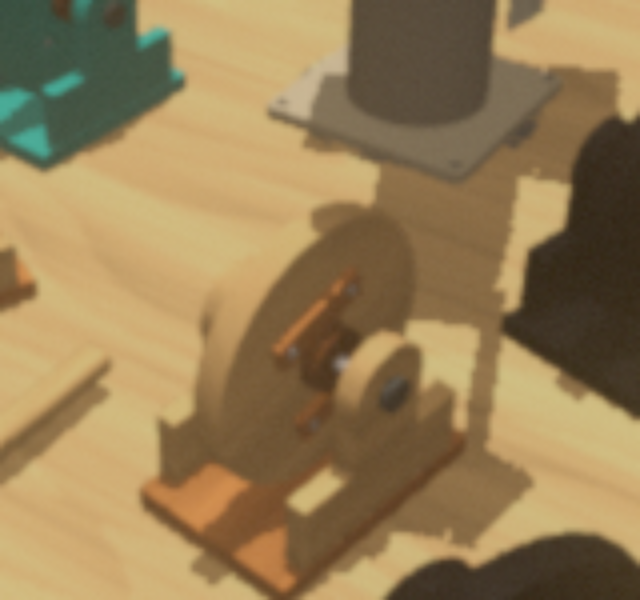

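View pics/top8.png

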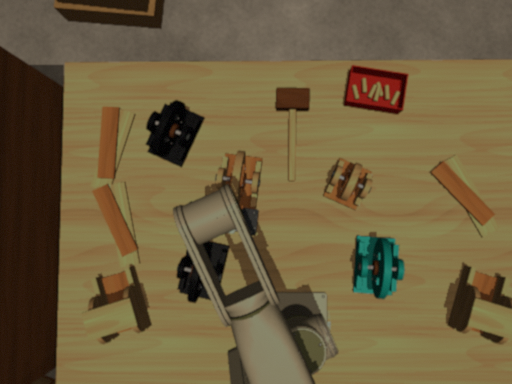

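Request:
{"name": "send_rows", "arguments": {"targets": [[1,[0,30,0],0],[1,[0,40,0],0],[1,[0,40,0],0],[1,[0,40,0],0],[1,[0,40,0],0],[1,[0,20,0],0],[1,[0,0,0],0],[1,[0,0,0],0]]}}

```text
t: 13.45
tool_pos: [0.3911, 0.4221, 0.3291]
orientation: [-0.195, -3.135, 0.002]
force: [0.5, -1.3, -0.1]
opening: 0.0932
```

```bash
python3 look.py pics/a9.png
python3 - <<'E'
from fit import *
import pickle
o={}
for c,pt in(("top",(238,180)),("scene",(276,212))):
    d=snap(c); rs=[r for r in optics.cut_out(c,"big_wheel") if np.hypot(*(np.array(r['point'])-pt))<20]
    o[c]=(d,rs[0]['region'].astype(np.uint8))
    if c=="top": cv2.imwrite("pics/t9.png",cv2.resize(d['color'][130:230,195:395],None,fx=4,fy=4,interpolation=cv2.INTER_CUBIC)[...,::-1])
pickle.dump(o,open("o.pkl","wb"))
E
python3 dofit.py
```

```text
top 1
[-0.16 -0.02 -0.14] [127. 139. 141.]
scene 1
[0.06 0.08 0.04] [171. 175. 178.]
13.65 [0.3915 0.4214 0.3301] [-0.1  0.1  0.5] 0.09295172617217488
(1, 1) [ 0.4927  0.1958 -0.0989  0.0187] 82.0816574144219
(1, 0) [ 0.4936  0.1943 -0.1486  0.0166] 21.909631674980183
(0, 1) [ 0.4953  0.198  -0.0916  0.0257] 16.950562059915438
```

View pics/t9.png

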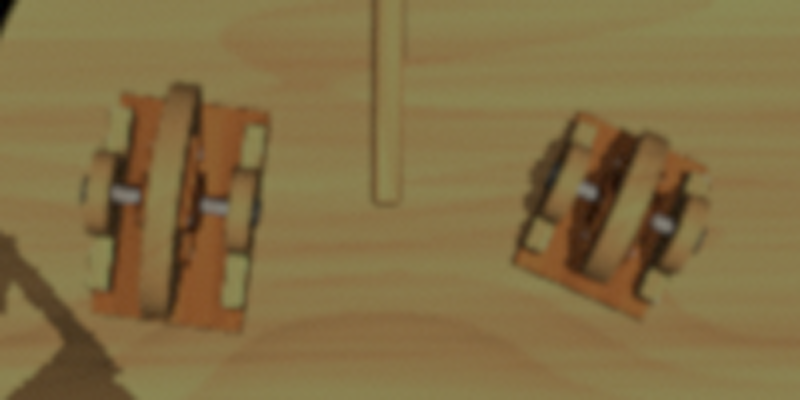

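```bash
python3 -c "
from h import *
print(ticket.close_job())"
```

```text
the job is handed in; nothing more can be done
None
```

The large pine wheel was rocked fully left and then fully right against its stops. It is standing upright again with the gripper well clear. The job was handed in at about 13.7 s; no verdict is reported.

- **Method:** I straddled the rim at the top with the fingers set 42 mm apart and pushed it, rather than clamping it. At each side the side force climbed to about 11 N over the last 1–2 mm, and the two end positions matched the ±0.26 stops.
- **Lean at the end:** the final fit, using both cameras, gives about +0.02 rad, against the 0.12 limit.
- **Small wheel and mallet:** both look the same in the close-up before and after. The detected points moved by no more than 3 pixels, which is about what the network's own error would give.
- **Checks that disagreed:**
  - While the gripper hid the rim, the mask fits were unreliable. The top camera read about -0.1 at both stops. The scene camera read -0.20 to -0.22 at the right stop, right at the threshold, so there I relied on the force and the matching end positions.
  - After letting go, a cruder top-camera fit with a fixed axle position was ambiguous, giving -0.16 or -0.02. The full fits agreed on +0.02 to +0.03.

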